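# Open a combination padlock and show it to the inspection camera

## Robot

A 6-joint arm with a two-finger parallel gripper is mounted at the origin on the work surface. World frame = base frame: x ahead of the robot, y to its left, z up, the work surface at z = 0. Lengths are in mm, angles in rad, forces in N, time in s.
With the tool pointing down it reaches from about 200 to 875 mm from the base axis. Payload 3.4 kg.
Tool frame: the origin (TCP) lies between the finger pads; the fingertips stand robot.tips_ahead ahead of it and the grasp point (between the pads) lies 2 mm behind it (robot.tips_ahead is the distance from the TCP to the fingertips, in mm); z points along the fingers, y is the direction in which the jaws open and shut (so a half turn about z gives the same grasp; the last joint's range is limited). The gripper opens to 94 mm and grips with 3 to 60 N. Pads are 16 mm wide; open, the fingers measure 119 mm over their backs; the gripper's body (75 mm by 177 mm) begins 78 mm behind the grasp point.
Start: joints at [1.156, 0.276, 1.505, -0, 1.361, -0.121], TCP at [166.532, 550.391, 222.493] pointing down, gripper open.
Joint ranges: [-2.89, 2.89], [-0.75, 2.08], [0.22, 2.7], [-1.18, 4.32], [0.11, 2.71], [-2.7, 2.7]. Speed limits (rad/s): [2.57, 2.57, 3.14, 3.14, 3.14, 3.14].

## Interface

Orientations are given as [roll, pitch, yaw] about the fixed x, y, z axes, in that order (R = Rz(yaw) Ry(pitch) Rx(roll)).
In Python, from rig import status, optics, robot gives the robot as it stands. The module is installed in compiled form; this text tells all that it offers.
- The arm moves only by the tool send_rows, never from a script. Its argument "deltas" is a list of rows, each a list of 3 entries, a list of its own where there are three numbers: the shift along the world's x, y, z in mm, then the turn, a rotation vector about the world's x, y, z in degrees, then the closure in counts, from 0 (fully open) to 255 (shut). A call has 1 to 12 rows; each row is the pose to reach, as a shift and turn from the pose commanded when the call began; what a row does not reach only later rows make up. A row lasts 1/8 s, in which the tool goes at most 62.5 mm and 10.7 degrees, less where a joint would pass 70% of its speed; a pose out of reach is approached as far as the arm can. A call with a gripper value outside its range is refused whole. The fingers move at their own pace and stop on an object; the grip force is fixed at half the most. Time passes only in rows, so rows that repeat a pose let the fingers close. It gives the time, the measured TCP pose, the force and the opening at its end, in the units of the state.
- status.state(): the state, without advancing time (a new reading comes with each control period).
- optics.capture(name): name is "scene" or "side" or "wrist"; returns a dict with "img" (420x560x3 uint8, red, green, blue), "depth" (420x560 float32, mm along the optical axis (not along the pixel's ray), 0 where there is no reading), "intrinsics" (3x3 intrinsics, pixels), "D" ([k1, k2, p1, p2, k3] as OpenCV has them; the pictures are not rectified), "eye" and "orientation" of the camera in the world; the wrist camera has in their place "tool_from_camera" (4x4, takes a point from camera to tool coordinates, whose origin is the TCP and whose axes are the flange's). Camera axes: x right, y up, looking along -z (the intrinsics and any distortion apply to the point x, -y, -z); pixel columns grow to the right and rows downward; lengths in mm; the calibration is good to about 2 mm. A picture is of the moment at which its call begins: read the wrist's pose just before it.
- robot.close_job(): hands the job in, once; it reports no verdict.
The state is a dict: "clock": time; "joints": joint angles; "dq": joint speeds; "tau": joint torques, N m; "eef_pos": TCP position; "ee_rot": TCP orientation; "ft_force": force on the tool from outside, world axes, zero at the start; "wrist_torque": the same for the moment, N m; "grip_width": finger opening in mm.
Only numpy, scipy, OpenCV 4.12 (cv2) and the standard library are available. Lean on these libraries where they do the work, as an engineer would, in place of code of your own. Each camera call takes 0.05 s, during which the arm holds its last target. There are 200 camera calls.

## Task

Test the finished padlock that lies in the blue-rimmed nest: turn its dial, click by click, until the yellow pointer clicks in at the orange mark, then pull the shackle fully out. Lift the open lock out of the nest and finish while holding it still with the gripper, dial up and level, a hand's width above the middle of the inspection camera's round window. Do not disturb the parts bin, the screwdriver or the tin.

Things in the scene. Friction and masses are not known exactly. Their poses are not given: they have to be found in the camera images.
- lock: Padlock, loose, on its back in the nest, dial up. Origin: centre of the case's underside. Dark steel case 60 (x) x 58 (y) x 30 (z) mm; 0.27 to 0.4 kg in all, centre of mass near the case's centre. Its -x axis points out along the shackle, z up. A short orange mark is on the case's top face beside the dial on the shackle (-x) side; white dots every 30 degrees round the rest
- lock_center (a point): The centre of the lock's case, 15 mm above its underside; axes as the lock's
- dial_grip (a point): On the dial's axis, at mid-height of its grip bar. Dial: black disc 48 mm across, from 1 to 6 mm above the case's top face, and on it an upright bar 44 long x 12 wide x 20 mm high (this point: 10 mm under the bar's top, 10 mm above the disc). The bar lies along this point's x; its half towards -x has a yellow stripe on top and a yellow end: the pointer
- dial (a joint): Dial angle, rad: 0 with the yellow pointer at the orange mark (only there, within about 0.1, is the shackle free), growing anticlockwise from above; starts at 1.0 to 2.65. A spring pawl makes it click and settle every 0.524 rad (30 degrees), also at 0, taking 0.05 to 0.1 N m per click; let go, it centres in the nearest click. Stops at +-3.1
- shackle_grip (a point): Midway between the shackle's two legs, 56 mm from the case's centre when shut; axes as the lock's; moves with the shackle. Bright steel U of 9 mm round bar: legs along x at y = +-19 mm (47 mm outside, 29 inside), straight from the case's face (26 mm away) to 10 mm beyond this point; cross bar 20 mm beyond it. 36 mm above the bench, nothing below; can be gripped across both legs from above
- shackle (a joint): How far the shackle is pulled out of the case, m: 0 shut, 0.020 fully out (stop). Locked, it has about 1 mm of play; freed, it slides along the lock's -x with about 3 N of friction and stays where it is left
- nest_floor (a point): Middle of the floor of the fixed nest, 20 mm above the bench: aluminium pedestal 71 x 69 mm with a blue rim 4 mm thick standing 8 mm above the floor, round the lock's case with 1.5 mm to spare each side. The rim holds the lock back when the shackle is pulled; the legs pass over it. The lock lifts straight up out of it
- window (a point): Centre of the round window on top of the fixed inspection camera unit, a white box 110 x 110 mm whose black ring and green glass window are 50 mm above the bench. z up
- parts_bin: Bystander: blue open bin 100 x 130 x 45 mm with black clips in it; origin at the centre of its underside; leave it alone
- driver: Bystander: screwdriver with an orange handle, lying on the bench between nest and camera unit, along about x; about 160 mm long and under 35 mm high; leave it alone
- tin: Bystander: aluminium tin 60 mm across, 70 mm high; origin at the centre of its underside; leave it alone
Things that resemble listed ones, but are neither listed nor needed, are in the scene too. Of the things shaped like the part that bears window, the white one is meant.

How it is judged:
By the outcome, as a careful person would: the job done as asked, in the order asked, and still so for the second after the job is handed in, while the arm keeps its last pose, push and grip.
It also fails if it takes over 64 s, if anything falls off the work surface, if the arm or the gripper's body presses on something with over 40 N, if the wrist force passes 120 N, or if a joint passes its speed limit or range.

## Working session

There is one attempt and no reset: what is moved stays moved. The work goes in short steps, Python scripts to look and compute and a tool call to move; the robot and the scene stay as the last step left them, time stands still between calls to the robot, and variables do not carry over. Pictures are saved under pics/ and viewed, about 8 in all and at most 12, crops included, and the job is handed in when it is done.

Besides the shell and the picture viewer there is one more tool, called after "Request:" as a command line: name --argument value ..., lists and objects as JSON in quotes. send_rows: Moves the arm, as the interface text tells. Its arguments: {"type":"object","properties":{"deltas":{"type":"array"}},"required":["deltas"]}

```bash
mkdir -p pics
cat > h.py <<'E'
import numpy as np, cv2
from rig import status, optics, robot
from scipy.spatial.transform import Rotation as R
def cap(n):
    s=status.state(); c=optics.capture(n)
    if n=="wrist":
        T=np.eye(4); T[:3,:3]=R.from_euler('xyz',s['ee_rot']).as_matrix(); T[:3,3]=s['eef_pos']
        c['T']=T@np.array(c['tool_from_camera'])
    else:
        o=np.array(c['orientation']); T=np.eye(4)
        T[:3,:3]=o if o.shape==(3,3) else R.from_euler('xyz',o).as_matrix()
        T[:3,3]=c['eye']; c['T']=T
    np.savez('last_%s.npz'%n,**{k:np.array(v) for k,v in c.items()})
    return c
def load(n): return dict(np.load('last_%s.npz'%n))
def save(c,f,crop=None,s=1):
    im=c['img'][:,:,::-1]
    if crop: x0,y0,x1,y1=crop; im=im[y0:y1,x0:x1]
    cv2.imwrite('pics/'+f,cv2.resize(im,None,fx=s,fy=s,interpolation=cv2.INTER_CUBIC))
def ray(c,u,v):
    p=cv2.undistortPoints(np.array([[[u,v]]],float),np.array(c['intrinsics']),np.array(c['D'],float))[0,0]
    return np.array([p[0],-p[1],-1.])
def pt(c,u,v,z=None):
    d=ray(c,u,v)
    if z is None:
        w=c['depth'][int(v)-1:int(v)+2,int(u)-1:int(u)+2]; p=d*np.median(w)
        return (c['T']@np.r_[p,1])[:3]
    D=c['T'][:3,:3]@d; o=c['T'][:3,3]; return o+D*(z-o[2])/D[2]
E
python3 - <<'E'
from h import *
s=status.state(); print(s, robot.tips_ahead)
c=cap('scene'); print(c['eye'],c['orientation']); save(c,'scene.png',s=1.42)
c=cap('wrist'); save(c,'wrist0.png')
E
```

```text
{'clock': 0.0, 'joints': array([ 1.15602873e+00,  2.76599663e-01,  1.50610403e+00, -1.42352480e-05,
        1.36068605e+00, -1.20985763e-01]), 'dq': array([-0.00054126, -0.00112116, -0.00245996, -0.00053153, -0.00196098,
       -0.00074305]), 'tau': array([-1.44688031e-03, -4.04594100e+01, -2.37224579e+01,  7.02462369e-02,
        3.44383449e-02, -1.44346659e-04]), 'eef_pos': array([166.29438746, 549.8798991 , 221.61364837]), 'ee_rot': array([-3.13980702e+00, -2.03077390e-04,  2.84781362e+00]), 'ft_force': array([-0.1385486 , -0.2068883 ,  0.59601914]), 'wrist_torque': array([-0.01097571,  0.0048137 ,  0.0025703 ]), 'grip_width': 93.93648766095907} 17.0
[811.63463776 323.08006884 709.17558069] [ 0.62423183 -0.01115285  2.57474847]
```

View pics/scene.png

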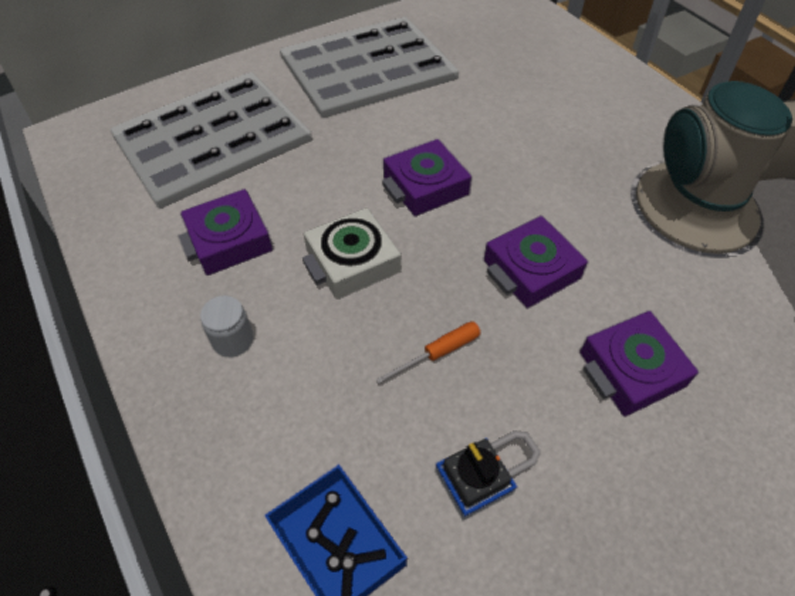

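The only padlock is at about (478,470), in the blue-rimmed nest. The blue bin at (337,545) isn't a nest. One white camera unit is at (351,240), and the four purple lookalikes at (226,230), (427,176), (536,260) and (638,362) are not wanted. Next I'll measure these and take a close crop.

Run:
```python
from h import *
c=load('scene')
save(c,'crop.png',(295,290,395,370),7)
for n,u,v,z in [('lockbar',482,462,76),('lock case',478,472,50),('shackle bar',535,452,36),('window',351,240,50),('tin',224,308,70),('drv handle',452,341,15),('drvtip',379,382,5),('bin',337,535,0)]:
    print(n,pt(c,u/1.42,v/1.42).round(),pt(c,u/1.42,v/1.42,z).round())
```

```text
lockbar [608. 177.  76.] [608. 177.  76.]
lock case [615. 181.  63.] [610. 178.  50.]
shackle bar [536. 193.  40.] [534. 192.  36.]
window [ 561. -201.   51.] [ 560. -202.   50.]
tin [ 768. -173.   68.] [ 768. -172.   70.]
drv handle [524.   7.  24.] [520.   3.  15.]
drvtip [637.   2.  13.] [635.  -1.   5.]
bin [778. 142.   2.] [778. 141.   0.]
```

View pics/crop.png

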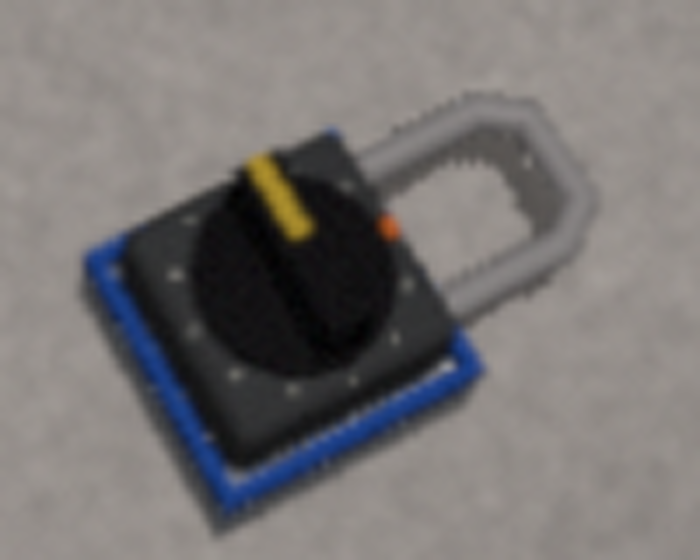

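The crop shows the pointer (270,195) about 90° anticlockwise of the orange mark (388,228), and the shackle points to the upper right. I'll move above the lock and turn the tool on the way.

Request:
send_rows --deltas '[[[44,-37,3],[0,0,-8.5],0],[[88,-74,6],[0,0,-17],0],[[132,-112,9],[0,0,-25.5],0],[[176,-149,12],[0,0,-34],0],[[220,-186,15],[0,0,-42.5],0],[[265,-224,18],[0,0,-51],0],[[309,-261,20],[0,0,-59.5],0],[[353,-298,22],[0,0,-68],0],[[397,-335,24],[0,0,-76.5],0],[[441,-373,25],[0,0,-85],0],[[441,-373,25],[0,0,-85],0],[[441,-373,25],[0,0,-85],0]]'

```text
clock: 1.6
eef_pos: [606.8, 177.5, 246.7]
ee_rot: [-3.139, 0.0, 1.364]
ft_force: [-0.6, -0.4, -0.1]
grip_width: 94.3
```

Run:
```python
from h import *
c=cap('wrist'); s=status.state(); print(s['clock'],s['eef_pos'],s['ee_rot'],s['joints'].round(2)); print(c['tool_from_camera']); save(c,'w1.png',s=1.42)
```

```text
1.65 [606.44166518 178.07654574 247.08439841] [-3.13994373e+00 -5.28161224e-05  1.36545718e+00] [0.18 0.35 1.33 0.   1.46 0.38]
[[ 8.23319669e-04  9.58738245e-01  2.84289115e-01  8.29347168e+01]
 [ 9.99999527e-01 -9.36379175e-04  2.61787184e-04 -2.46254929e-01]
 [ 5.17187791e-04  2.84288765e-01 -9.58738562e-01 -1.62594045e+02]
 [ 0.00000000e+00  0.00000000e+00  0.00000000e+00  1.00000000e+00]]
```

View pics/w1.png

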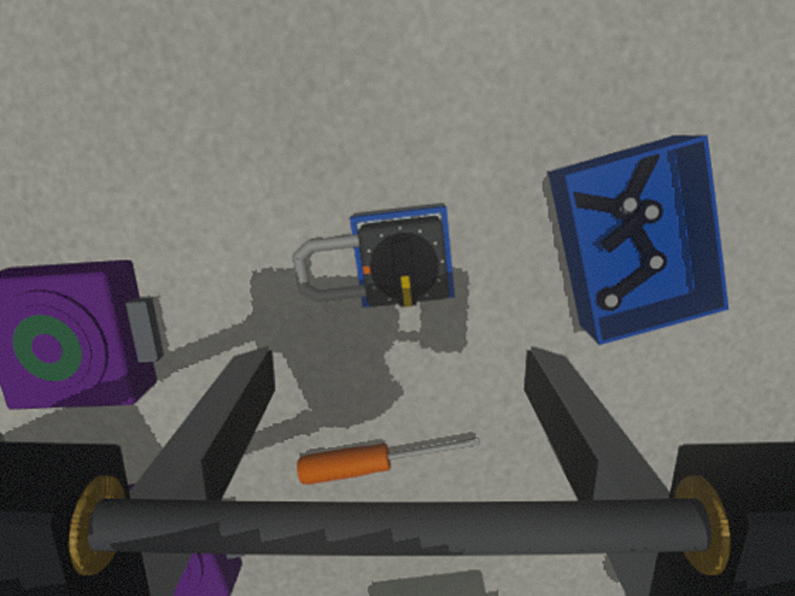

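The wrist view shows the lock at (400,262), the shackle to the left, the orange mark at (367,270) and the pointer tip at (405,300). That puts the dial at about +90°, so it needs about three clicks clockwise. An enlarged crop will give exact points.

Run:
```python
from h import *
c=load('wrist'); save(c,'w1c.png',(200,135,330,230),6)
```

```text
(no output)
```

View pics/w1c.png

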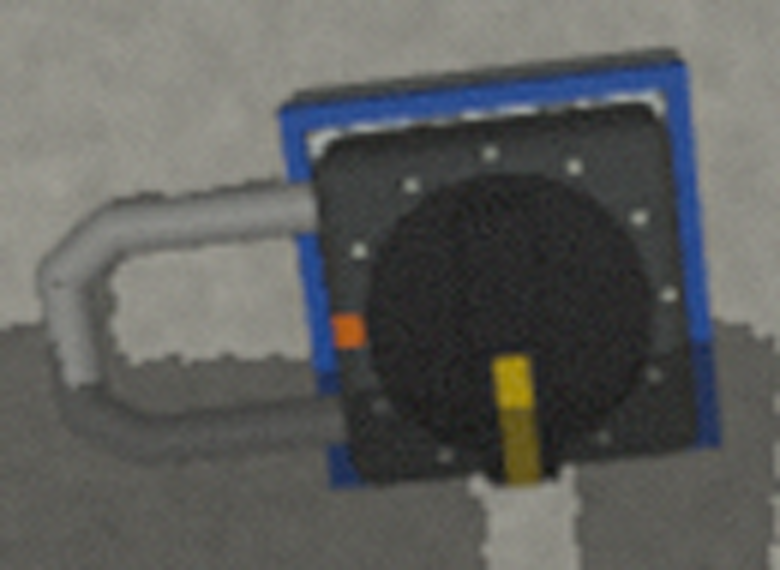

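Run:
```python
from h import *
c=load('wrist'); f=lambda x,y,z=None: pt(c,200+x/6-.5,135+y/6-.5,z)
m=f(348,331,50);o=f(669,295,50); print('mark',m,'opp',o,np.linalg.norm(m-o),'ctr',(m+o)/2,'yaw',np.degrees(np.arctan2(*(o-m)[1::-1])))
a=f(514,357,76);b=f(520,460,76); print('stripe',a,b,f(514,380),np.degrees(np.arctan2(*(b-a)[1::-1])))
for q in [(430,140),(600,400)]: print('case',f(*q))
L=[f(*q,36) for q in [(200,212),(300,207),(230,430),(320,418)]]; print('legs',np.round(L,1))
K=[f(*q,50) for q in [(330,140),(660,105),(360,483),(690,445)]]; print('case corners',np.round(K,1),np.mean(K,0))
```

```text
mark [581.74336151 176.156804    50.        ] opp [635.32928406 171.31624684  50.        ] 53.804108478831814 ctr [608.53632278 173.73652542  50.        ] yaw -5.161669004281283
stripe [609.13112489 172.819967    76.        ] [606.68960963 156.21359369  76.        ] [608.44533244 169.52759268  77.24537815] -98.36386499442146
case [601.1162449  202.72864216  36.89786164]
case [620.71173256 157.67571334  56.37479729]
legs [[559.9 198.5  36. ]
 [576.9 195.9  36. ]
 [555.8 159.7  36. ]
 [571.8 158.6  36. ]]
case corners [[586.  208.   50. ]
 [639.7 202.7  50. ]
 [577.8 149.7  50. ]
 [634.1 145.   50. ]] [609.38535188 176.35901321  50.        ]
```

Lock centre is about (608.7, 174), lock yaw about −6°, and the dial at about 88°, so 3 clicks. The bar top measures 77, against 76 expected. I'll descend onto the bar and grip it.

Request:
send_rows --deltas '[[[2,-4,-40],[0,0,6],0],[[2,-4,-90],[0,0,6],0],[[2,-4,-135],[0,0,6],0],[[2,-4,-160],[0,0,6],0],[[2,-4,-170],[0,0,6],0],[[2,-4,-170],[0,0,6],0],[[2,-4,-170],[0,0,6],255],[[2,-4,-170],[0,0,6],255],[[2,-4,-170],[0,0,6],255],[[2,-4,-170],[0,0,6],255],[[2,-4,-170],[0,0,6],255],[[2,-4,-170],[0,0,6],255]]'

```text
clock: 3.15
eef_pos: [609.5, 173.3, 77.5]
ee_rot: [-3.142, 0.0, 1.469]
ft_force: [0.3, -0.8, 0.6]
grip_width: 37.6
```

Request:
send_rows --deltas '[[[0,0,0],[0,0,0],255],[[0,0,0],[0,0,0],255],[[0,0,0],[0,0,0],255],[[0,0,0],[0,0,0],255],[[0,0,0],[0,0,0],255],[[0,0,0],[0,0,0],255]]'

```text
clock: 3.9
eef_pos: [609.2, 173.4, 77.4]
ee_rot: [-3.141, 0.0, 1.469]
ft_force: [-1.7, -0.3, 0.9]
grip_width: 11.9
```

Request:
send_rows --deltas '[[[0,0,0],[0,0,-10],255],[[0,0,0],[0,0,-20],255],[[0,0,0],[0,0,-30],255],[[0,0,0],[0,0,-30],255],[[0,0,0],[0,0,-40],255],[[0,0,0],[0,0,-50],255],[[0,0,0],[0,0,-60],255],[[0,0,0],[0,0,-60],255],[[0,0,0],[0,0,-70],255],[[0,0,0],[0,0,-80],255],[[0,0,0],[0,0,-90],255],[[0,0,0],[0,0,-90],255]]'

```text
clock: 5.4
eef_pos: [609.4, 173.8, 77.4]
ee_rot: [-3.141, 0.0, -0.096]
ft_force: [-1.5, 1.7, 0.3]
grip_width: 12.0
```

Run:
```python
from h import *
s=status.state(); print(s['ee_rot'],s['wrist_torque'],s['joints'].round(2))
```

```text
[-3.14104336e+00  3.74367157e-04 -9.62700410e-02] [0.34840802 0.49343716 0.08006129] [0.17 0.47 1.58 0.   1.09 1.83]
```

Request:
send_rows --deltas '[[[0,0,0],[0,0,0],180],[[0,0,0],[0,0,0],150],[[0,0,0],[0,0,0],0],[[0,0,0],[0,0,0],0],[[0,0,20],[0,0,0],0],[[0,0,70],[0,0,0],0],[[0,0,120],[0,0,0],0],[[0,0,150],[0,0,0],0],[[0,0,150],[0,0,0],0],[[0,0,150],[0,0,0],0]]'

```text
clock: 6.65
eef_pos: [608.7, 173.2, 225.9]
ee_rot: [3.141, 0.002, -0.102]
ft_force: [0.3, 0.6, -0.3]
grip_width: 93.9
```

Run:
```python
from h import *
c=cap('wrist'); s=status.state(); print(s['clock'],s['eef_pos'],s['ee_rot']); save(c,'w2.png',(180,90,380,240),4)
```

```text
6.7 [608.38289275 173.1668557  225.35211716] [ 3.1404834   0.00361652 -0.10168879]
```

View pics/w2.png

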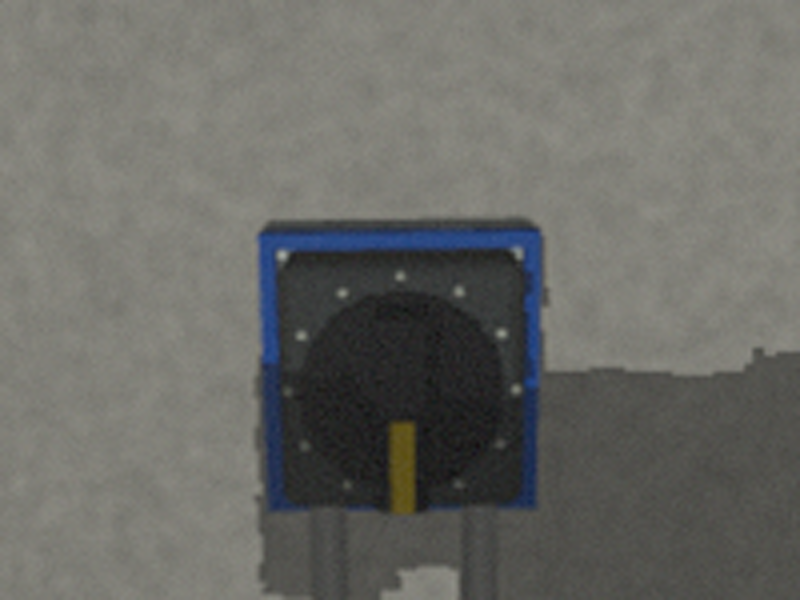

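The yellow pointer (402,470) is now straight towards the shackle and in line with the dots. Next I'll grip the shackle across both legs.

Request:
send_rows --deltas '[[[-28,3,0],[0,0,0],0],[[-55,6,0],[0,0,0],0],[[-55,6,-50],[0,0,0],0],[[-55,6,-100],[0,0,0],0],[[-55,6,-150],[0,0,0],0],[[-55,6,-180],[0,0,0],0],[[-55,6,-189],[0,0,0],0],[[-55,6,-189],[0,0,0],255],[[-55,6,-189],[0,0,0],255],[[-55,6,-189],[0,0,0],255],[[-55,6,-189],[0,0,0],255],[[-55,6,-189],[0,0,0],255]]'

```text
clock: 8.2
eef_pos: [554.7, 179.4, 39.0]
ee_rot: [3.142, -0.001, -0.102]
ft_force: [-0.7, -1.0, 1.0]
grip_width: 48.0
```

Request:
send_rows --deltas '[[[0,0,0],[0,0,0],255],[[0,0,0],[0,0,0],255],[[0,0,0],[0,0,0],255]]'

```text
clock: 8.57
eef_pos: [554.6, 179.3, 38.8]
ee_rot: [3.141, -0.0, -0.102]
ft_force: [-1.7, -0.5, 3.7]
grip_width: 45.9
```

Request:
send_rows --deltas '[[[-4,0.4,0],[0,0,0],255],[[-8,0.8,0],[0,0,0],255],[[-12,1.2,0],[0,0,0],255],[[-16,1.6,0],[0,0,0],255],[[-19,2,0],[0,0,0],255],[[-19,2,0],[0,0,0],255]]'

```text
clock: 9.32
eef_pos: [534.8, 181.6, 38.4]
ee_rot: [3.142, 0.001, -0.102]
ft_force: [1.7, -0.1, 1.1]
grip_width: 45.5
```

Request:
send_rows --deltas '[[[-1.5,0.2,0],[0,0,0],255],[[-3,0.3,0],[0,0,0],255],[[-4,0.4,0],[0,0,0],255],[[-4,0.4,0],[0,0,0],255]]'

```text
clock: 9.82
eef_pos: [531.7, 181.8, 38.5]
ee_rot: [3.142, -0.0, -0.102]
ft_force: [3.6, -0.1, 0.8]
grip_width: 46.0
```

Request:
send_rows --deltas '[[[-1,0.1,0],[0,0,0],255],[[-2,0.2,0],[0,0,0],255],[[-2,0.2,0],[0,0,0],255]]'

```text
clock: 10.2
eef_pos: [531.6, 181.7, 38.8]
ee_rot: [3.142, -0.004, -0.101]
ft_force: [5.8, -1.1, -0.3]
grip_width: 45.9
```

Request:
send_rows --deltas '[[[-2,0.2,0],[0,0,0],255],[[-4,0.4,0],[0,0,0],255],[[-4,0.4,0],[0,0,0],255]]'

```text
clock: 10.58
eef_pos: [531.6, 181.8, 39.2]
ee_rot: [-3.141, -0.012, -0.1]
ft_force: [12.8, -4.0, -4.7]
grip_width: 46.2
```

Firm stop: 23 mm of travel including nest slack, force rising to 13 N. I'll relax, release, rise and look.

Request:
send_rows --deltas '[[[5,-0.5,0],[0,0,0],255],[[5,-0.5,0],[0,0,0],200],[[5,-0.5,0],[0,0,0],0],[[5,-0.5,0],[0,0,0],0],[[5,-0.5,0],[0,0,0],0],[[5,-0.5,50],[0,0,0],0],[[15,-2,100],[0,0,0],0],[[45,-5,150],[0,0,0],0],[[75,-8,188],[0,0,0],0],[[75,-8,188],[0,0,0],0],[[75,-8,188],[0,0,0],0]]'

```text
clock: 11.95
eef_pos: [598.6, 174.3, 224.9]
ee_rot: [3.141, 0.004, -0.102]
ft_force: [-0.4, -0.2, -1.3]
grip_width: 94.0
```

Run:
```python
from h import *
c=cap('wrist'); s=status.state(); print(s['clock'],s['eef_pos'],s['ee_rot']); save(c,'w3.png',(180,100,380,250),4)
```

```text
12.0 [598.19738418 174.33837779 224.42393437] [ 3.14043029  0.00500784 -0.10156209]
```

View pics/w3.png

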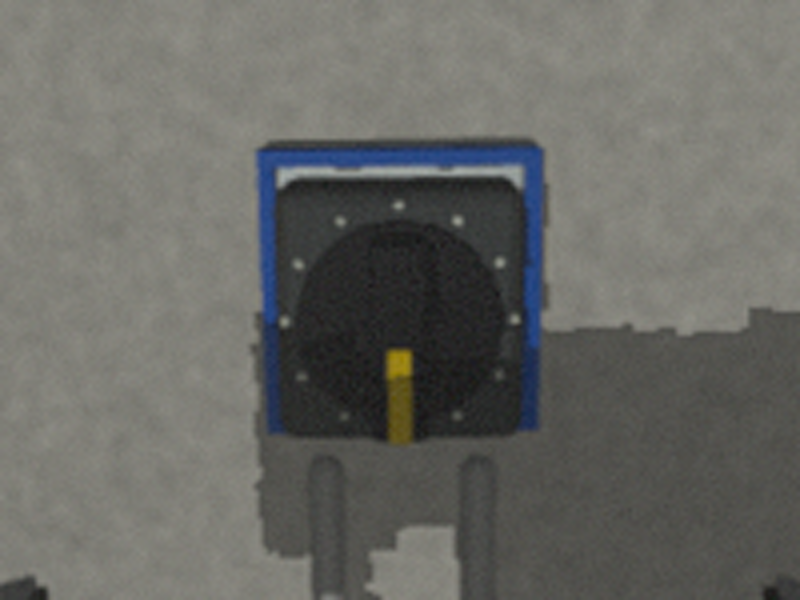

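The pointer (399,395) is still at the mark. The legs now start clear of the case at (325,457) and (479,457). I'll check the extension and the lock's centre.

Run:
```python
from h import *
c=load('wrist'); f=lambda x,y,z=None: pt(c,180+x/4-.4,100+y/4-.4,z)
a=f(285,322,50);b=f(515,320,50);ct=(a+b)/2; print('ctr',ct,np.degrees(np.arctan2(*(b-a)[1::-1])))
l=(f(325,457,40)+f(479,457,40))/2; print('leg start',l,np.linalg.norm((l-ct)[:2]), f(325,475),f(479,475))
K=[f(*q,50) for q in [(285,183),(520,183),(285,433),(520,433)]]; print(np.mean(K,0))
```

```text
ctr [606.18997075 174.43666377  50.        ] -95.28941425325652
leg start [569.72799069 177.69316401  40.        ] 36.607113840217586 [567.10784621 197.12553986  40.3492043 ] [563.67212909 159.21129452  41.57990003]
[608.5069687  173.60865844  50.        ]
```

The hand moved 23 mm, the lock slid about 2.5 mm to the rim, so the shackle is about 20 mm out, against a firm stop. Now I'll grip the case across its y faces, above the rim.

Request:
send_rows --deltas '[[[8.5,-0.5,-40],[0,0,0],0],[[8.5,-0.5,-90],[0,0,0],0],[[8.5,-0.5,-135],[0,0,0],0],[[8.5,-0.5,-165],[0,0,0],0],[[8.5,-0.5,-175],[0,0,0],0],[[8.5,-0.5,-175],[0,0,0],0],[[8.5,-0.5,-175],[0,0,0],255],[[8.5,-0.5,-175],[0,0,0],255],[[8.5,-0.5,-175],[0,0,0],255],[[8.5,-0.5,-175],[0,0,0],255],[[8.5,-0.5,-175],[0,0,0],255],[[8.5,-0.5,-175],[0,0,0],255]]'

```text
clock: 13.5
eef_pos: [609.4, 174.1, 52.0]
ee_rot: [-3.141, -0.001, -0.102]
ft_force: [-0.1, 1.2, 2.7]
grip_width: 57.4
```

Request:
send_rows --deltas '[[[0,0,0],[0,0,0],255],[[0,0,0],[0,0,0],255],[[0,0,4],[0,0,0],255],[[0,0,10],[0,0,0],255],[[0,0,20],[0,0,0],255],[[0,0,40],[0,0,0],255],[[0,0,65],[0,0,0],255],[[0,0,90],[0,0,0],255],[[0,0,110],[0,0,0],255],[[0,0,120],[0,0,0],255],[[0,0,120],[0,0,0],255]]'

```text
clock: 14.88
eef_pos: [609.0, 173.9, 172.1]
ee_rot: [-3.142, -0.001, -0.102]
ft_force: [-0.4, -0.2, -3.1]
grip_width: 57.5
```

Run:
```python
from h import *
c=cap('wrist'); s=status.state(); print(s['clock'],s['eef_pos'],s['ee_rot'],s['ft_force'],s['grip_width']); save(c,'w4.png',(100,80,460,350),2.2)
```

```text
14.925 [608.5111834  173.80688624 171.18196664] [ 3.14126036e+00  9.70422441e-04 -1.01835127e-01] [-0.56899857  0.65811101 -2.36978884] 57.64107295220177
```

View pics/w4.png

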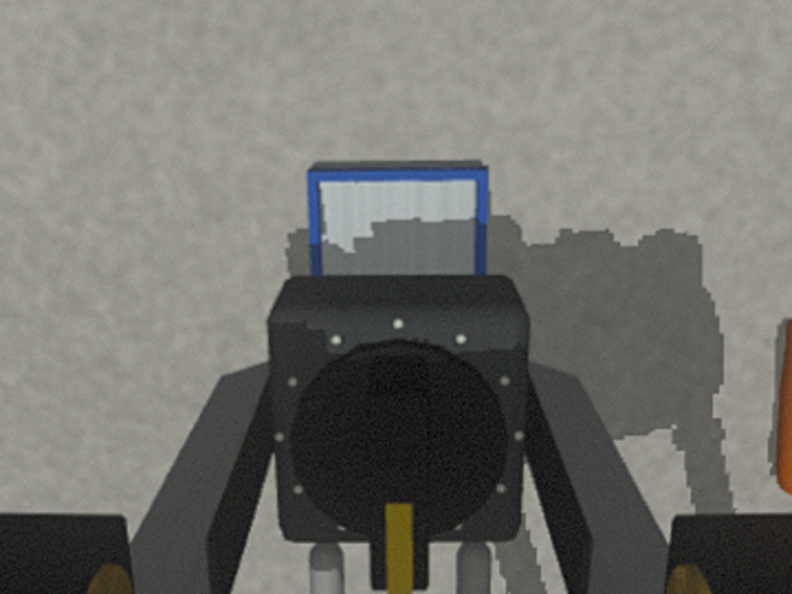

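The lock is held level, with the dots at (279,437) and (519,436) symmetric and the nest empty below. Next I'll carry it to just short of the window, so the wrist camera sees the window ahead.

Request:
send_rows --deltas '[[[-5,-14,0],[0,0,0],255],[[-18,-48,0],[0,0,0],255],[[-31,-84,0],[0,0,0],255],[[-45,-120,0],[0,0,0],255],[[-58,-156,0],[0,0,0],255],[[-72,-192,0],[0,0,0],255],[[-85,-228,0],[0,0,0],255],[[-98,-264,0],[0,0,0],255],[[-112,-300,0],[0,0,0],255],[[-125,-336,0],[0,0,0],255],[[-136,-364,0],[0,0,0],255],[[-140,-376,0],[0,0,0],255]]'

```text
clock: 16.42
eef_pos: [467.3, -203.4, 170.8]
ee_rot: [-3.141, 0.002, -0.104]
ft_force: [0.2, -0.0, -4.2]
grip_width: 57.7
```

Request:
send_rows --deltas '[[[0,0,0],[0,0,0],255],[[0,0,0],[0,0,0],255]]'

```text
clock: 16.68
eef_pos: [469.1, -201.2, 171.3]
ee_rot: [-3.141, 0.0, -0.101]
ft_force: [-0.8, -0.2, -3.6]
grip_width: 57.8
```

Run:
```python
from h import *
c=load('wrist'); f=lambda x,y,z=None: pt(c,100+x/2.2-.3,80+y/2.2-.3,z)
p=(f(279,437,169)+f(519,436,169))/2; print('lock ctr rel TCP',p-[608.7,173.8,171.5], f(300,400),f(500,400),f(398,335))
c=cap('wrist'); s=status.state(); print(s['clock'],s['eef_pos'],s['ee_rot'],s['ft_force'],s['grip_width']); save(c,'w5.png',s=1.42)
```

```text
lock ctr rel TCP [-3.49807144  0.20649782 -2.5       ] [617.16017162 194.76943822 170.58874374] [612.98848826 150.87066547 171.18534867] [630.28937496 171.67700045 170.79438449]
16.725 [ 469.17991652 -201.05571131  171.37871389] [-3.14091463e+00  2.18149262e-04 -1.00799946e-01] [-0.14008983 -0.0224583  -3.03354688] 57.65086636719425
```

View pics/w5.png

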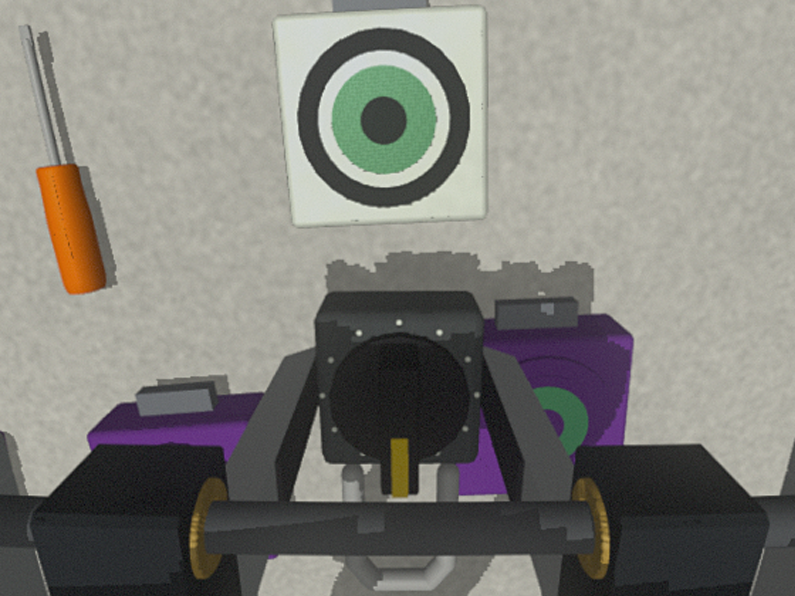

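Window centre is at (384,119), on the white unit, with the lock held as before. I'll compute the last shift.

Run:
```python
from h import *
c=load('wrist'); s=status.state()
w=pt(c,384/1.42,119.5/1.42,50); print('window',w,pt(c,384/1.42,119.5/1.42)); print('shift',w-(s['eef_pos']+[-3.2,0.3,0]))
```

```text
window [ 561.29968581 -202.8185414    50.        ] [ 561.23705812 -202.86335446   51.81591286]
shift [  95.31976929   -2.06283009 -121.37871389]
```

Request:
send_rows --deltas '[[[5,0,0],[0,0,0],255],[[20,0,-1],[0,0,0],255],[[40,-1,-2],[0,0,0],255],[[60,-1,-4],[0,0,0],255],[[78,-2,-5],[0,0,0],255],[[90,-2,-6],[0,0,0],255],[[95,-2,-6],[0,0,0],255],[[95,-2,-6],[0,0,0],255],[[95,-2,-6],[0,0,0],255],[[95,-2,-6],[0,0,0],255],[[95,-2,-6],[0,0,0],255]]'

```text
clock: 18.1
eef_pos: [563.7, -204.2, 165.7]
ee_rot: [3.141, -0.0, -0.102]
ft_force: [-0.1, 0.9, -3.2]
grip_width: 58.0
```

Run:
```python
from h import *
s=status.state(); print(s['clock'],s['eef_pos'],s['ee_rot'],s['grip_width'],s['dq'].round(3)); c=cap('side'); save(c,'side.png',s=1.42)
```

```text
18.1 [ 563.73000943 -204.16188125  165.68625354] [ 3.14142520e+00 -6.39574364e-05 -1.02048926e-01] 57.9511461306181 [-0.     0.001 -0.003  0.    -0.002 -0.   ]
```

View pics/side.png

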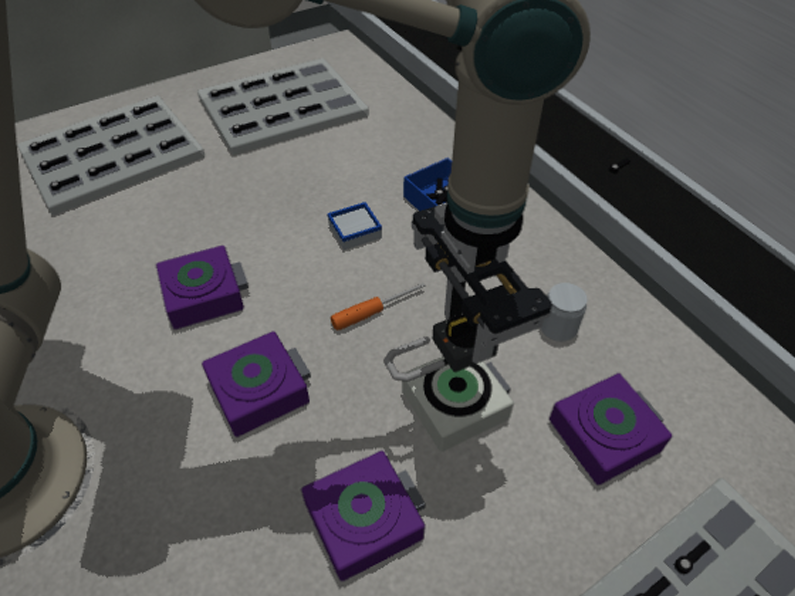

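The side view shows the open lock held level over the white unit (460,385). The shackle is out at (410,358), the nest is empty at (355,222), and the screwdriver, tin and bin look undisturbed. Handing in.

```bash
python3 -c "
from h import *
print(robot.close_job())"
```

```text
the job is handed in; nothing more can be done
None
```

The job is handed in at about 18 s, with the open lock held still over the inspection camera's window.

- **Dial:** I turned it three clicks clockwise, about 90°. Pictures after I let go showed the pointer in line with the shackle; the bar hid the orange mark itself, so I judged this from the dots.
- **Shackle:** I pulled it out to a firm stop. The hand travelled 23 mm, and the lock slid about 2.5 mm to the rim, so the shackle is about 20 mm out. The force rose to 13 N at the stop.
- **Final hold:** I gripped the case across its sides, lifted it straight out of the nest and carried it to the window. By my last numbers the lock is about 1.5 mm from the window's centre. Its underside is about 84 mm above the glass, level and still.
- **Bystanders:** The bin, screwdriver and tin look untouched in the last picture, but the arm partly hides the bin.

Two position checks disagreed slightly, neither by enough to matter:

- **First lock position:** the scene camera's estimate was about 4 mm off the wrist camera's, and I used the wrist camera's.
- **Lock centre after the pull:** two estimates differed by about 2 mm. The grip ended up about 3 mm off the case's middle, which I allowed for at the window.

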